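# Swap collet chucks at the treating station, then degrease and oil

### The job

The dark-nutted collet chuck on the station's green pad is finished: stand it upright in the free corner of the blue stock tray, then take the brass-nutted chuck from the tray, stand it shank up in the middle of the pad and let go. With it standing there, press the spray can's white nozzle cap fully down for a moment and let it spring back, then press the oil bottle's black pump head down to its stop and let it come up again, leaving the chuck on the pad. Do not work the can or the pump unless the brass-nutted chuck stands on the pad, and leave the other two holders and the yellow case upright where they are.

Things in the scene. Friction and masses are not known exactly. Their poses are not given: they have to be found in the camera images.
- chuck: The part to treat: loose steel collet chuck standing nut down, 105 mm tall, about 0.45 kg. Knurled brass nut (46 mm diameter, bottom 22 mm), steel collar (40 mm diameter, 22 to 45 mm up), plain steel shank (20 mm diameter, 45 to 105 mm up), all on one vertical axis; grip it by the shank. Origin: centre of its underside, z up along the shank.
- station: Treating station, fixed, any yaw, to the left or right: aluminium drip tray (x -70 to 100 mm, y -135 to 135 mm, rim 12 mm high). Origin: on the bench under the pad's centre, z up. Red spray can (50 mm diameter) stands fixed at y = +95 mm, amber oil bottle (54 mm diameter, 118 mm tall without its head) at y = -95 mm, both at x = 0, each in a 60 mm clamp ring.
- guard (a point): Middle of the top edge of the station's clear upright splash guard in its yellow frame: fixed, 10 mm thick, 204 mm wide along the station's y, 184 mm high, standing 92 mm from the pad's centre at the station's +x. Axes as the station's.
- pad (a point): Centre of the top face of the station's round green pad, 68 mm diameter, 30 mm above the bench, midway between can and bottle. Axes as the station's.
- cap_top (a point): Centre of the top face of the white nozzle cap (28 mm diameter, 14 mm high) on the spray can, 154 mm above the bench when up; moves down with the cap.
- cap (a joint): Travel of the nozzle cap in m: 0 up, 0.006 fully down. Sprung: starts to move at about 4 N straight down, 10 N at its stop; returns when released.
- pump_top (a point): Centre of the top face of the black pump head (34 mm diameter, 12 mm high, on a thin white stem) of the oil bottle, 160 mm above the bench when up; moves down with the head. A thin spout reaches 46 mm from the head's axis towards the pad.
- pump (a joint): Travel of the pump head in m: 0 up, 0.018 at its stop. Sprung: starts to move at about 4.5 N straight down, 10 N at its stop; returns when released.
- rack: Blue open stock tray, fixed, 200 x 200 mm, walls 22 mm high and 4 mm thick, floor 4 mm thick; any yaw, across the bench from the station. Origin: centre of its underside. Its places form a square at x, y = +-40 mm (+-6 mm) in its frame; three hold the brass-nutted chuck, arbor and sleeve in any order, the fourth, at x = y = +40 mm, is free.
- dark_chuck: The finished part: loose collet chuck of the same shape, size and weight as the brass-nutted one but with black-grey nut and collar. Stands nut down on the green pad at the start. Origin: centre of its underside, z up along the shank.
- arbor: Bystander in the stock tray: loose dark steel taper arbor, 44 mm diameter flange 40 mm high, tapering above it, 125 mm tall. Origin: centre of its underside.
- sleeve: Bystander in the stock tray: loose pale aluminium sleeve, 42 mm diameter, 82 mm tall. Origin: centre of its underside.
- case: Bystander beside the station's open side: loose yellow plastic insert case lying on the bench, 45 x 75 x 30 mm. Origin: centre of its underside.
Mind the look-alikes: they are no part of the job. Leave any orange or purple look-alike of the chuck alone.

How it is judged:
By the outcome, as a careful person would: the job done as asked, in the order asked, and still so for the second after the job is handed in, with the robot touching nothing.
It also fails if it takes over 67 s, if anything falls off the work surface, if the arm or the gripper's body presses on something with over 40 N, if the wrist force passes 120 N, or if a joint passes its speed limit or range.

### The arm

A 6-joint arm with a two-finger parallel gripper is mounted at the origin on the work surface. World frame = base frame: x ahead of the robot, y to its left, z up, the work surface at z = 0. Lengths are in m, angles in rad, forces in N, time in s.
With the tool pointing down it reaches from about 0.275 to 0.775 m from the base axis. Payload 14.6 kg.
Tool frame: the origin (TCP) lies at the very end of the fingers, on their centre line; the grasp point (between the pads) lies 19 mm behind it (arm.pinch_z is the distance from the TCP to the grasp point, in m); z points along the fingers, y is the line along which they close (so a half turn about z gives the same grasp; the last joint's range is limited). The gripper opens to 85 mm and grips with 20 to 120 N. Pads are 22 mm wide; open, the fingers measure 114 mm over their backs; the gripper's body (76 mm by 85 mm) begins 54 mm behind the grasp point. The pads swing forward as they close: fully open they stand 13 mm farther back than shut.
Start: joints at [1.176, 0.263, -0.048, 1.259, 0, 1.415], TCP at [0.125, 0.51, 0.231] pointing down, gripper open.
Joint ranges: [-2.65, 2.65], [-0.89, 1.7], [-1.18, 1.37], [-2.13, 2.11], [-1.35, 1.29], [-3.14, 3.14]. Speed limits (rad/s): [1.89, 1.89, 2.57, 2.79, 3.14, 3.14].

### API

Orientations are given as a 3x3 rotation matrix whose columns are the frame's x, y, z axes.
In Python, from workcell import arm, solver, optics gives the robot as it stands. The module is installed in compiled form; this text tells all that it offers. Calls block until the motion is done:
- arm.move_pose(position, orientation): joint-space move of the TCP to a pose.
- arm.move_straight(position, frame=None, velocity=0.15, threshold=None): straight line of the TCP; frame=None keeps the orientation; velocity is the mean speed in m/s. With threshold (N) it stops when the force on the tool has changed by that much, and returns True; else False.
- arm.goto_joints(angles): joint-space move.
- arm.gripper_open() and arm.grab(grasp_force=None): open the fingers fully, or close them until they stop; grasp_force is the grip in N (None keeps the last).
- arm.hold(seconds).
- solver.ik(position, orientation): joint angles nearest the present ones, or None.
- arm.sense(): the state.
- optics.snapshot(name): name is "side" or "top"; returns (picture, depth): 400x640x3 uint8, red, green, blue; 400x640 float32, m along the optical axis (not along the pixel's ray), 0 where there is no reading.
- optics.get_calibration(name): a dict with "fx", "fy", "cx", "cy" (pixels), "k1" (the pictures are not rectified: a ray, as slopes to the right and down, at radius r is drawn at 1 + k1 r^2 times it, then the intrinsics apply), "extrinsics" (4x4, takes a point from camera to world coordinates). Camera axes: x right, y down, z forward; pixel columns grow to the right and rows downward; lengths in m; the calibration is good to about 2 mm. A picture is of the moment at which its call begins. get_calibration takes no time and is no camera call.
A pose or a line that the arm cannot do raises arm.MotionError and nothing moves.
- arm.close_job(): hands the job in; it is judged then, once.
The state is a dict: "time": time; "joint_pos": joint angles; "qvel": joint speeds; "effort": joint torques, N m; "position": TCP position; "orientation": TCP orientation; "force": force on the tool from outside, world axes, zero at the start; "ft_torque": the same for the moment, N m; "grip_width": finger opening in m; "gripper_force": force on a finger pad.
Only numpy, scipy, OpenCV 4.12 (cv2) and the standard library are available. Lean on these libraries where they do the work, as an engineer would, in place of code of your own. Each camera call takes 0.05 s, during which the arm holds its last target. There are 200 camera calls.

## Working session

There is one attempt and no reset: what is moved stays moved. The work goes in short steps, each a Python script; the robot and the scene stay as the last script left them, time stands still between calls to the robot, and variables do not carry over. Pictures are saved under pics/ and viewed, at most 10 in all, crops included, and the job is handed in when it is done.

```bash
mkdir -p pics
cat > h.py <<'E'
import numpy as np, cv2
from workcell import arm, solver, optics
def snap(n, tag):
    p,d=optics.snapshot(n); np.savez(f'{tag}.npz',p=p,d=d); cv2.imwrite(f'pics/{tag}.png',p[:,:,::-1]); return p,d
def ray(n,u,v):
    c=optics.get_calibration(n); x=(u-c['cx'])/c['fx']; y=(v-c['cy'])/c['fy']; r=np.hypot(x,y); s=r
    for _ in range(30): s=r/(1+c['k1']*s*s)
    k=s/r if r>0 else 1; E=np.array(c['extrinsics']); return E[:3,3],E[:3,:3]@np.array([x*k,y*k,1])
def plane(n,u,v,z):
    o,d=ray(n,u,v); return o+d*(z-o[2])/d[2]
def dep(n,u,v,D):
    o,d=ray(n,u,v); return o+d*D
def cloud(n,d):
    c=optics.get_calibration(n); v,u=np.mgrid[0:400,0:640]; x=(u-c['cx'])/c['fx']; y=(v-c['cy'])/c['fy']; r=np.hypot(x,y)+1e-9; s=r.copy()
    for _ in range(30): s=r/(1+c['k1']*s*s)
    k=s/r; E=np.array(c['extrinsics']); P=np.stack([x*k*d,y*k*d,d],-1)@E[:3,:3].T+E[:3,3]; P[d<=0]=np.nan; return P
E
python3 - <<'E'
from h import *
for n in('side','top'):
    snap(n,n+'0'); c=optics.get_calibration(n); print(n,{k:np.round(v,3).tolist() for k,v in c.items()})
s=arm.sense();print(s['time'],s['position'],s['grip_width'],arm.pinch_z, s['orientation'])
E
```

```text
side {'fx': 513.27, 'fy': 513.27, 'cx': 325.202, 'cy': 202.053, 'k1': -0.123, 'extrinsics': [[0.87, -0.349, 0.347, 0.022], [-0.492, -0.644, 0.585, -0.792], [0.019, -0.68, -0.733, 1.074], [0.0, 0.0, 0.0, 1.0]]}
top {'fx': 390.789, 'fy': 390.789, 'cx': 317.432, 'cy': 188.151, 'k1': 0.01, 'extrinsics': [[-0.024, -0.992, 0.126, 0.3], [-1.0, 0.025, 0.001, -0.025], [-0.004, -0.126, -0.992, 1.241], [0.0, 0.0, 0.0, 1.0]]}
0.1 [0.1245792  0.50976281 0.23088743] 0.08532148359465494 0.0187 [[-9.71394509e-01  2.37471146e-01 -4.03049713e-04]
 [ 2.37471407e-01  9.71394179e-01 -8.23962943e-04]
 [ 1.95852720e-04 -8.96105862e-04 -9.99999579e-01]]
```

View pics/side0.png

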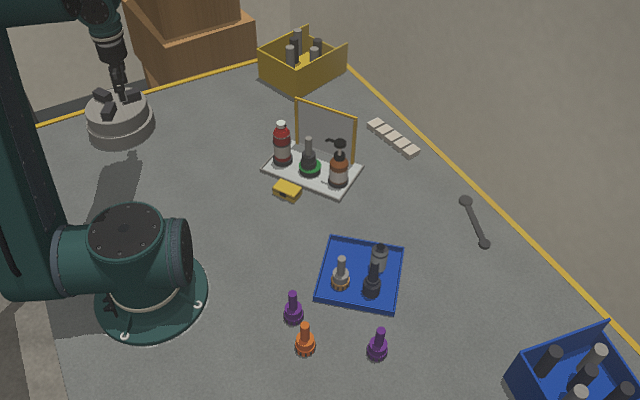

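View pics/top0.png

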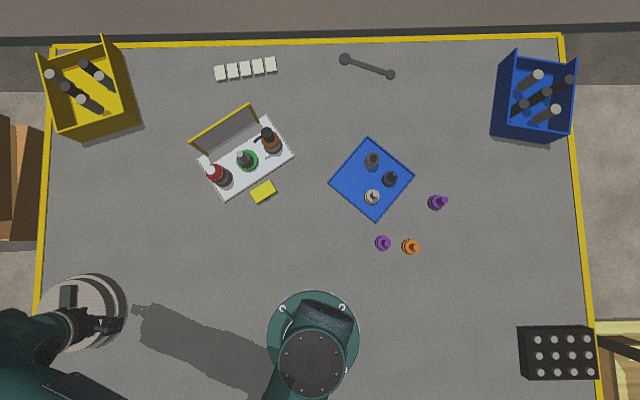

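The side view shows the station at about (310,160) with the can (281,145), the dark chuck on the pad (309,158) and the bottle (338,168). The blue tray is at (360,275).

Candidates for the brass chuck:
- Tray part with the brass nut: side (341,272), top (372,197). **I choose this one.**
- Arbor: side (372,280), top (390,178).
- Sleeve: side (379,257), top (372,160).
- Orange: side (305,340), top (410,247).
- Purple: side (293,308) and (377,345), top (383,243) and (437,202).

For the dark chuck, I choose the one on the pad: side (309,158), top (247,160). The free tray corner is at top (345,180). I'll check these in a close crop.

Run:
```python
from h import *
S=np.load('side0.npz');T=np.load('top0.npz')
a=cv2.resize(S['p'][85:215,240:420],None,fx=2.2,fy=2.2,interpolation=3)
b=cv2.resize(S['p'][225:365,270:420],None,fx=2.2,fy=2.2,interpolation=3)
c=cv2.resize(T['p'][95:225,180:300],None,fx=3,fy=3,interpolation=3)
d=cv2.resize(T['p'][125:225,320:460],None,fx=2.6,fy=2.6,interpolation=3)
im=np.zeros((600,800,3),np.uint8)
im[:286,:396]=a; im[290:290+308,:330]=b; im[:390,400:760]=c[:390,:360]; h=d.shape[0]; im[335:335+260,400:764]=d
cv2.imwrite('pics/crop1.png',im[:,:,::-1])
for n,X in(('side',S),('top',T)):
    hsv=cv2.cvtColor(X['p'],cv2.COLOR_RGB2HSV); P=cloud(n,X['d'])
    print(n,'depth valid',(X['d']>0).mean())
    for nm,lo,hi in(('green',(50,90,40),(85,255,255)),('blue',(105,120,40),(125,255,255)),('yellow',(22,120,90),(32,255,255)),('red',(0,150,60),(5,255,255)),('brass',(12,60,60),(24,190,255)),('white',(0,0,190),(180,40,255)),('black',(0,0,0),(180,255,45)),('orange',(6,180,90),(14,255,255)),('purple',(130,80,40),(155,255,255))):
        m=cv2.inRange(hsv,lo,hi); k,L,st,ce=cv2.connectedComponentsWithStats(m)
        for i in range(1,k):
            if st[i,4]<25 : continue
            q=P[L==i]; q=q[~np.isnan(q[:,0])]
            if len(q)<5: continue
            md=np.median(q,0)
            if abs(md[1])<.5 and .2<md[0]<.9: print(nm,np.round(ce[i]),st[i,4],np.round(md,3),'z',np.round(np.percentile(q[:,2],[2,98]),3))
```

```text
side depth valid 0.996
green [311. 168.] 94 [0.552 0.179 0.03 ] z [0.025 0.036]
blue [359. 276.] 4131 [ 0.481 -0.202  0.006] z [0.001 0.024]
yellow [287. 187.] 305 [0.449 0.145 0.03 ] z [0.007 0.034]
yellow [283. 196.] 36 [0.43  0.135 0.011] z [0.005 0.018]
red [281. 132.] 91 [0.492 0.263 0.127] z [0.119 0.137]
brass [339. 165.] 177 [0.59  0.101 0.088] z [0.066 0.105]
brass [287. 190.] 473 [0.447 0.14  0.028] z [0.001 0.034]
brass [339. 284.] 94 [ 0.413 -0.21   0.024] z [0.006 0.035]
brass [304. 325.] 61 [ 0.268 -0.305  0.105] z [0.002 0.109]
brass [298. 337.] 38 [ 0.256 -0.297  0.045] z [0.022 0.076]
brass [310. 341.] 79 [ 0.278 -0.317  0.045] z [0.019 0.05 ]
white [375. 122.] 76 [0.846 0.285 0.021] z [0.016 0.026]
white [280. 122.] 36 [0.499 0.277 0.155] z [0.151 0.159]
white [384. 129.] 71 [0.851 0.243 0.021] z [0.016 0.025]
white [393. 135.] 71 [0.856 0.2   0.02 ] z [0.015 0.026]
white [402. 142.] 69 [0.86  0.159 0.02 ] z [0.017 0.026]
white [410. 149.] 58 [0.866 0.119 0.021] z [0.015 0.024]
purple [293. 308.] 391 [ 0.276 -0.231  0.046] z [0.011 0.108]
purple [378. 345.] 424 [ 0.
[... 538 characters left out ...]
267. 143.] 56 [0.583 0.127 0.09 ] z [0.077 0.157]
brass [370. 201.] 25 [ 0.406 -0.184  0.028] z [0.017 0.051]
brass [410. 245.] 74 [ 0.272 -0.295  0.045] z [0.003 0.107]
white [270.  64.] 131 [0.87  0.122 0.02 ] z [0.015 0.025]
white [257.  66.] 131 [0.864 0.163 0.02 ] z [0.016 0.025]
white [245.  68.] 128 [0.856 0.204 0.02 ] z [0.016 0.025]
white [232.  70.] 128 [0.85  0.246 0.02 ] z [0.016 0.025]
white [219.  72.] 127 [0.844 0.288 0.02 ] z [0.015 0.025]
white [251. 163.] 1592 [0.545 0.188 0.006] z [0.001 0.011]
white [206. 164.] 156 [0.541 0.33  0.009] z [0.001 0.157]
purple [437. 201.] 174 [ 0.4   -0.387  0.044] z [0.013 0.107]
purple [383. 243.] 167 [ 0.281 -0.214  0.045] z [0.016 0.107]
```

View pics/crop1.png

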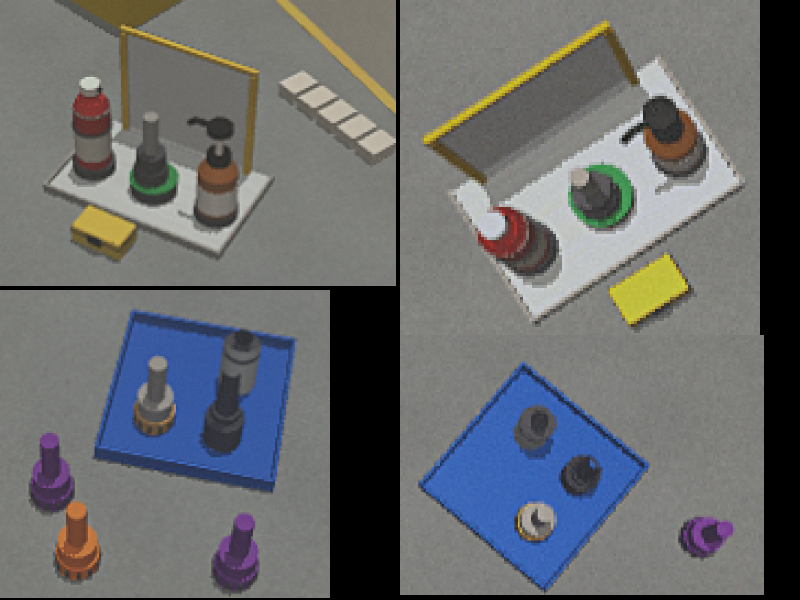

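The crop confirms it. The brass-nutted chuck stands in the tray at side (341,272), the dark chuck is on the green pad, and the tray's left corner in the top view is free. Next I need the precise poses.

```bash
cat > meas.py <<'E'
from h import *
def topface(P,xy,r,zr=None):
    m=(np.hypot(P[...,0]-xy[0],P[...,1]-xy[1])<r)
    if zr is not None: m&=(P[...,2]>zr[0])&(P[...,2]<zr[1])
    q=P[m]; z=np.percentile(q[:,2],97) ; q=q[q[:,2]>z-.006]
    return np.r_[(q[:,:2].min(0)+q[:,:2].max(0))/2,np.median(q[:,2]),len(q)], q[:,:2].mean(0)
E
python3 - <<'E'
from meas import *
for n in('side','top'):
    X=np.load(n+'0.npz'); P=cloud(n,X['d']); print(n)
    for nm,xy,r,zr in(('brass',(.41,-.20),.04,(.07,.14)),('dark',(.55,.182),.04,(.10,.16)),('cap',(.5,.27),.03,(.145,.17)),('pump',(.6,.1),.035,(.15,.18)),('arbor',(.455,-.24),.035,(.09,.14)),('sleeve',(.51,-.19),.03,(.06,.12)),('purple',(.278,-.225),.03,(.07,.13)),('case',(.449,.147),.06,(.02,.05))):
        try: a,b=topface(P,xy,r,zr); print(nm,np.round(a,4),np.round(b,4))
        except Exception as e: print(nm,e)
    # pad
    hsv=cv2.cvtColor(X['p'],cv2.COLOR_RGB2HSV)
    m=cv2.inRange(hsv,(50,90,40),(85,255,255))>0
    q=P[m&(np.abs(P[...,2]-.031)<.004)&(np.hypot(P[...,0]-.55,P[...,1]-.18)<.06)]; c,r=cv2.minEnclosingCircle(q[:,:2].astype(np.float32)); print('pad circ',c,r,np.median(q[:,2]))
    # tray rect
    m=cv2.inRange(hsv,(105,120,30),(125,255,255))>0
    q=P[m&(np.hypot(P[...,0]-.48,P[...,1]+.195)<.16)]; print('tray',cv2.minAreaRect(q[:,:2].astype(np.float32)), 'floor z',np.median(q[:,2]))
    q=q[q[:,2]>.018]; print('tray rim',cv2.minAreaRect(q[:,:2].astype(np.float32)),len(q), np.percentile(q[:,2],90))
    m=cv2.inRange(hsv,(20,120,60),(34,255,255))>0
    q=P[m&(P[...,2]>.175)&(np.hypot(P[...,0]-.63,P[...,1]-.23)<.16)]; print('guard',cv2.minAreaRect(q[:,:2].astype(np.float32)),len(q),np.median(q[:,2]))
    m=(P[...,2]>.004)&(P[...,2]<.02)&(np.hypot(P[...,0]-.56,P[...,1]-.19)<.2)&(hsv[...,1]<60)&(hsv[...,2]>120)
    q=P[m]; print('drip',cv2.minAreaRect(q[:,:2].astype(np.float32)),len(q))
E
```

```text
side
brass [ 0.4253 -0.194   0.1099 49.    ] [ 0.425  -0.1945]
dark [ 0.5561  0.1786  0.1354 32.    ] [0.5473 0.1939]
cap [ 0.4983  0.272   0.1552 44.    ] [0.4987 0.2736]
pump [ 0.6016  0.1145  0.16   83.    ] [0.6004 0.1138]
arbor [ 0.4772 -0.2549  0.1273 13.    ] [ 0.4757 -0.2561]
sleeve [ 0.5272 -0.1986  0.0889 34.    ] [ 0.5312 -0.1966]
purple [ 0.2812 -0.2238  0.1061 55.    ] [ 0.2808 -0.2237]
case [4.491e-01 1.427e-01 3.020e-02 2.410e+02] [0.4496 0.1427]
pad circ (0.5499230027198792, 0.19362443685531616) 0.03408019617199898 0.03029247483101416
tray ((0.48626846075057983, -0.1905524581670761), (0.2187308520078659, 0.20255401730537415), 47.878089904785156) floor z 0.005750730845708318
tray rim ((0.48172253370285034, -0.19741083681583405), (0.203462153673172, 0.19893723726272583), 48.27074432373047) 499 0.024843794781857432
guard ((0.6274263858795166, 0.24594129621982574), (0.017317894846200943, 0.2021995633840561), 32.033870697021484) 212 0.18335571223366154
drip ((0.5485088229179382, 0.17858931422233582), (0.3620639741420746, 0.3921069800853729), 49.999351501464844) 1555
top
br
[... 381 characters left out ...]
3 -0.2201]
case [4.468e-01 1.483e-01 3.060e-02 2.590e+02] [0.4472 0.1481]
pad circ (0.548680305480957, 0.19714634120464325) 0.03351077809929848 0.03078363583358401
tray ((0.48436790704727173, -0.19493244588375092), (0.2015952467918396, 0.2071971297264099), 48.14226150512695) floor z 0.004145836084839871
tray rim ((0.48111188411712646, -0.19342008233070374), (0.19943895936012268, 0.20030923187732697), 48.19061279296875) 284 0.02464202476747364
guard ((0.6257212162017822, 0.24719715118408203), (0.010177649557590485, 0.20000310242176056), 33.031612396240234) 172 0.18430090068152938
drip ((0.5595742464065552, 0.19150355458259583), (0.38927161693573, 0.39356470108032227), 15.317412376403809) 2641
```

```bash
cat >> h.py <<'E'
def R(deg):
    a=np.radians(deg); c,s=np.cos(a),np.sin(a); return np.array([[-s,c,0],[c,s,0],[0,0,-1.]])
PAD=np.array([.549,.195]); CAP=np.array([.498,.2745]); PUMP=np.array([.600,.1155]); BR=np.array([.424,-.193]); FREE=np.array([.478,-.139]); ST=32.5
def st(): 
    s=arm.sense(); print('t%.2f'%s['time'],np.round(s['position'],4),'F',np.round(s['force'],1),'w%.4f'%s['grip_width'],'gf%.1f'%s['gripper_force']); return s
def p3(xy,z): return np.r_[xy,z]
E
python3 - <<'E'
from meas import *
for n in('side','top'):
    X=np.load(n+'0.npz'); P=cloud(n,X['d'])
    m=(np.hypot(*(P[...,:2]-PAD).transpose(2,0,1))<.024)&(P[...,2]>.125)&(P[...,2]<.142); q=P[m]; print(n,'top',q.mean(0),(q.min(0)+q.max(0))/2,len(q))
for a in(ST,ST-180,0,180,90,-90,60,-120):
    print(a,[None if (j:=solver.ik(p3(xy,z),R(a))) is None else np.round(j,2)[[0,5]].tolist() for xy in(PAD,CAP,PUMP,BR,FREE) for z in(.13,.29)])
E
```

```text
side top [0.54573145 0.19436196 0.13344005] [0.54638956 0.19638318 0.13178439] 42
top top [0.54402155 0.19818385 0.13404936] [0.544278   0.19932786 0.13187432] 42
32.5 [[0.2, 1.21], [0.2, 1.21], [0.36, 1.36], [0.36, 1.36], [0.06, 1.06], [0.06, 1.06], [-0.6, 0.4], [-0.6, 0.4], [-0.45, 0.56], [-0.45, 0.56]]
-147.5 [[0.2, -1.94], [0.2, -1.94], [0.36, -1.78], [0.36, -1.78], [0.06, -2.08], [0.06, -2.08], [-0.6, -2.74], [-0.6, -2.74], [-0.45, -2.58], [-0.45, -2.58]]
0 [[0.2, 1.77], [0.2, 1.77], [0.36, 1.93], [0.36, 1.93], [0.06, 1.63], [0.06, 1.63], [-0.6, 0.97], [-0.6, 0.97], [-0.45, 1.12], [-0.45, 1.12]]
180 [[0.2, -1.37], [0.2, -1.37], [0.36, -1.21], [0.36, -1.21], [0.06, -1.51], [0.06, -1.51], [-0.6, -2.17], [-0.6, -2.17], [-0.45, -2.02], [-0.45, -2.02]]
90 [[0.2, 0.2], [0.2, 0.2], [0.36, 0.36], [0.36, 0.36], [0.06, 0.06], [0.06, 0.06], [-0.6, -0.6], [-0.6, -0.6], [-0.45, -0.45], [-0.45, -0.45]]
-90 [[0.2, -2.94], [0.2, -2.94], [0.36, -2.78], [0.36, -2.78], [0.06, -3.08], [0.06, -3.08], [-0.6, 2.54], [-0.6, 2.54], [-0.45, 2.69], [-0.45, 2.69]]
60 [[0.2, 0.73], [0.2, 0.73], [0.36, 0.88], [0.36, 0.88], [0.06, 0.58], [0.06, 0.58], [-0.6, -0.08], [-0.6, -0.08], [-0.45, 0.08], [-0.45, 0.08]]
-120 [[0.2, -2.42], [0.2, -2.42], [0.36, -2.26], [0.36, -2.26], [0.06, -2.56], [0.06, -2.56], [-0.6, 3.06], [-0.6, 3.06], [-0.45, -3.06], [-0.45, -3.06]]
```

Run:
```python
from h import *
D=np.array([.545,.197])
arm.move_pose(p3(D,.25),R(ST)); st()
arm.move_straight(p3(D,.093),velocity=.15); st()
arm.grab(60); st()
arm.move_straight(p3(D,.29),velocity=.25); st()
snap('side','side1')
```

```text
t2.00 [0.5446 0.1978 0.2501] F [-0.6  0.1 -0.6] w0.0860 gf0.0
t3.20 [0.5454 0.1972 0.0938] F [-0.   0.8 -0.3] w0.0852 gf0.0
t3.82 [0.5452 0.1971 0.0931] F [1.2 0.5 1.6] w0.0185 gf58.4
t4.76 [0.5445 0.1969 0.2885] F [ 0.4  1.2 -4.8] w0.0186 gf58.7
```

View pics/side1.png

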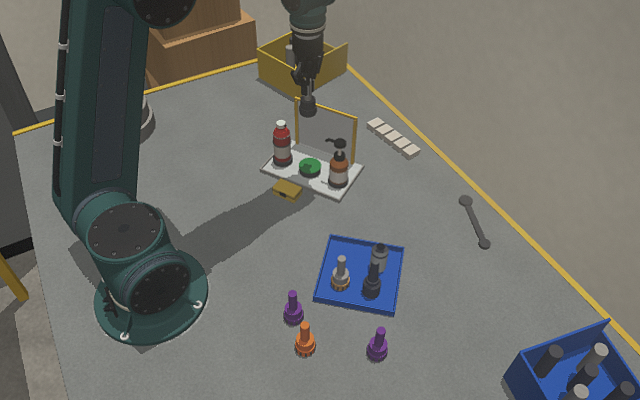

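The side view shows the dark chuck lifted at (308,103). The pad is clear at (310,168) and the case is still in place. Next I place the dark chuck and remeasure the uncovered pad and the brass chuck.

Run:
```python
from meas import *
arm.move_pose(p3(FREE,.29),R(0)); st()
arm.move_straight(p3(FREE,.08),velocity=.18); st()
print(arm.move_straight(p3(FREE,.063),velocity=.03,threshold=5)); st()
arm.gripper_open(); arm.move_straight(p3(FREE,.25),velocity=.25); st()
arm.move_pose(p3(PAD-[.15,.25],.3),R(0))
for n in('side','top'):
    p,d=snap(n,n+'2'); P=cloud(n,d); hsv=cv2.cvtColor(p,cv2.COLOR_RGB2HSV)
    m=(cv2.inRange(hsv,(50,90,40),(85,255,255))>0)&(np.abs(P[...,2]-.031)<.006)&(np.hypot(P[...,0]-.55,P[...,1]-.19)<.06)
    q=P[m]
    if len(q): print(n,'pad',cv2.minEnclosingCircle(q[:,:2].astype(np.float32)),q.mean(0))
    for nm,xy in(('dark',FREE),('brass',BR)):
        q=P[(np.hypot(*(P[...,:2]-xy).transpose(2,0,1))<.024)&(P[...,2]>.1)&(P[...,2]<.118)]
        if len(q): print(n,nm,q.mean(0),len(q))
st()
```

```text
t6.10 [ 0.4783 -0.1383  0.2899] F [ 0.7  0.4 -5.4] w0.0186 gf58.8
t7.42 [ 0.4785 -0.1391  0.0807] F [ 0.8  0.5 -4. ] w0.0184 gf58.7
True
t7.88 [ 0.4788 -0.1391  0.0667] F [ 2.6 -0.1  0.1] w0.0188 gf59.0
t9.43 [ 0.4776 -0.1388  0.2489] F [-0.2 -1.6 -0.5] w0.0858 gf0.0
side pad ((0.5497981309890747, 0.19672216475009918), 0.034543994814157486) [0.54969294 0.1950566  0.03023465]
side dark [ 0.47755807 -0.14213243  0.10762095] 60
side brass [ 0.42476747 -0.1958729   0.10865355] 64
top pad ((0.5489598512649536, 0.19816593825817108), 0.03364431858062744) [0.5485691  0.19794112 0.03061118]
t10.09 [ 0.3991 -0.0552  0.2991] F [-0.1  0.1  0.1] w0.0855 gf0.0
```

View pics/side2.png

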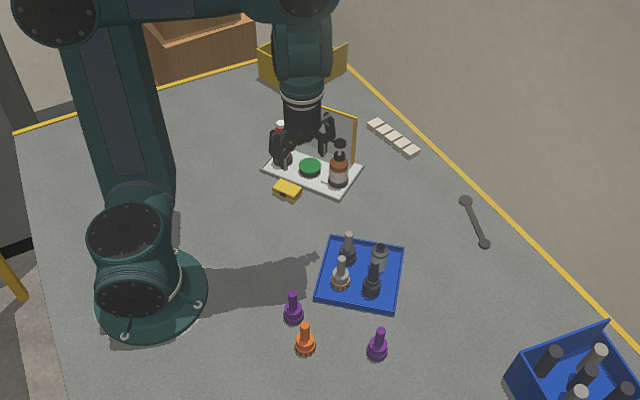

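The dark chuck stands upright in the free corner at side (349,247). The side camera reads about 3 mm low in y and the top camera agrees with the arm, so I use refined positions. Now the brass chuck.

```bash
cat >> h.py <<'E'
PAD=np.array([.549,.1973]); CAP=np.array([.4975,.2768]); PUMP=np.array([.600,.117]); BR=np.array([.4238,-.1925])
E
python3 - <<'E'
from meas import *
arm.move_pose(p3(BR,.23),R(0)); st()
arm.move_straight(p3(BR,.067),velocity=.15); st()
arm.grab(60); st()
arm.move_straight(p3(BR,.29),velocity=.25); st()
arm.move_pose(p3(PAD,.30),R(ST)); st()
arm.move_straight(p3(PAD,.107),velocity=.15); st()
print(arm.move_straight(p3(PAD,.089),velocity=.03,threshold=5)); st()
arm.gripper_open(); arm.move_straight(p3(PAD,.27),velocity=.25); st()
arm.grab(20)
arm.move_pose(p3(CAP,.23),R(ST)); st()
for n in('side','top'):
    p,d=snap(n,n+'3'); P=cloud(n,d)
    q=P[(np.hypot(*(P[...,:2]-PAD).transpose(2,0,1))<.024)&(P[...,2]>.125)&(P[...,2]<.145)]
    if len(q): print(n,'brass',q.mean(0),len(q))
E
```

```text
t10.77 [ 0.4236 -0.1928  0.2294] F [ 0.   0.5 -0.2] w0.0853 gf0.0
t12.00 [ 0.4242 -0.1926  0.0677] F [0.1 0.2 0.8] w0.0852 gf0.0
t12.62 [ 0.424  -0.1926  0.0672] F [-0.1  1.   4.1] w0.0185 gf58.4
t13.67 [ 0.4233 -0.1922  0.2887] F [-0.6 -0.5 -4.8] w0.0182 gf58.7
t15.18 [0.5491 0.1963 0.3   ] F [-0.2  0.5 -3.7] w0.0188 gf58.7
t16.62 [0.5494 0.1973 0.1077] F [ 1.  -0.2 -3.3] w0.0184 gf58.7
True
t17.10 [0.5491 0.1974 0.0932] F [0.3 0.9 4.7] w0.0193 gf59.5
t18.62 [0.5487 0.1972 0.2688] F [-0.3  0.3 -0.7] w0.0853 gf0.0
t19.88 [0.4971 0.2773 0.23  ] F [-0.7 -0.1 -0.1] w0.0004 gf0.0
side brass [0.54996349 0.19194931 0.13308821] 46
top brass [0.54808965 0.19725392 0.13458137] 42
```

View pics/side3.png

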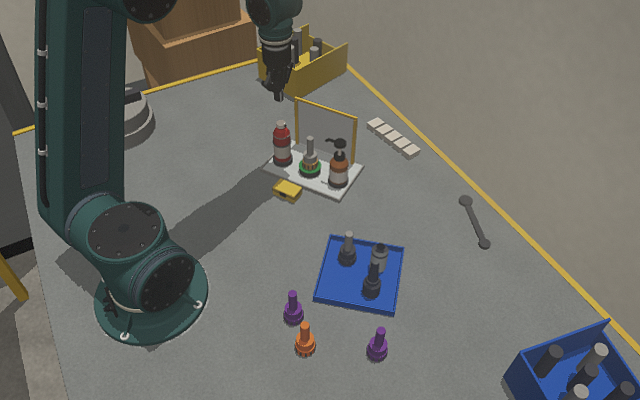

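The brass chuck stands in the middle of the pad at side (310,158), upright and let go. The closed fingers are above the cap. Now I press the cap.

Run:
```python
from h import *
def press(xy,ztop,trav,thr):
    arm.move_straight(p3(xy,ztop+.012),velocity=.1); st()
    print('contact',arm.move_straight(p3(xy,ztop-trav-.006),velocity=.025,threshold=thr)); st()
    arm.hold(.4); st()
    arm.move_straight(p3(xy,ztop+.05),velocity=.1); st()
press(CAP,.154,.006,18)
arm.move_straight(p3((CAP+PUMP)/2,.25),velocity=.2)
arm.move_straight(p3(PUMP,.22),velocity=.2); st()
press(PUMP,.160,.018,18)
for n in('side','top'): snap(n,n+'4')
```

```text
t20.77 [0.4979 0.2767 0.1665] F [-0.2 -0.4  0.1] w-0.0004 gf0.0
contact True
t21.49 [0.4976 0.2769 0.1481] F [-2.8 -0.7  9.3] w-0.0000 gf4.9
t21.89 [0.4976 0.2769 0.148 ] F [-2.6 -1.8 11.5] w-0.0001 gf5.6
t22.61 [0.4973 0.2767 0.2032] F [-0.8  0.9  0. ] w0.0001 gf0.0
t23.93 [0.5994 0.1179 0.2201] F [-0.1 -1.  -0.5] w-0.0000 gf0.0
t24.57 [0.6001 0.1174 0.1727] F [ 0.8 -0.5 -0.1] w0.0000 gf0.0
contact True
t25.69 [0.6001 0.117  0.1421] F [-2.8 -0.6  9.8] w0.0002 gf4.8
t26.09 [0.6001 0.117  0.142 ] F [-3.3 -0.2  9.7] w-0.0002 gf5.2
t26.93 [0.5997 0.117  0.2091] F [ 0.2  0.5 -0.9] w0.0003 gf0.0
```

View pics/side4.png

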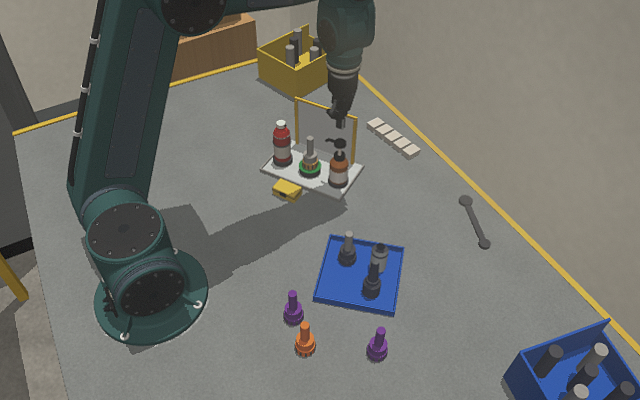

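The cap stopped hard at z = 0.148 and the pump at z = 0.142, exactly their rated stops, and the 18 N trigger is well above the 10 N spring load. The side view shows both sprung back at (281,125) and (337,142). The brass chuck is standing on the pad at (310,158) and everything else is in place. I'll retreat a little and hand in.

Run:
```python
from h import *
arm.move_straight(p3(PUMP,.28),velocity=.2)
for n in('side','top'):
    p,d=snap(n,n+'5'); P=cloud(n,d)
    for nm,xy,z in(('cap',CAP,.154),('pump',PUMP,.16),('brass',PAD,.135)):
        q=P[(np.hypot(*(P[...,:2]-xy).transpose(2,0,1))<.015)&(abs(P[...,2]-z)<.015)]
        if len(q): print(n,nm,np.median(q,0),len(q))
st(); print(arm.close_job())
```

```text
side cap [0.49585987 0.27290503 0.15336886] 61
side pump [0.59891327 0.11567761 0.15943315] 71
side brass [0.54952008 0.19116877 0.13277478] 54
top pump [0.59889371 0.10728087 0.15990281] 18
t27.62 [0.5996 0.117  0.2789] F [ 0.1  0.7 -0.1] w0.0001 gf0.0
the job is handed in; nothing more can be done
None
```

I handed the job in at about 28 s: the dark chuck is in the tray's free corner, the brass chuck stands on the pad, the cap and then the pump were pressed to their stops and came back up, and nothing else was moved.

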